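# Let the ratchet jar lift down to its landing

### The job

The small ratchet lift holds a spice jar on a platform above the wooden stand that is next to the platform. Gently press down the button on the tail of the pawl until its nose is clear of the toothed wheel, let the weight of the jar turn the drum back, and let the pawl drop in again at the notch that holds the platform level with the top of that stand. Touch no part of the lift but the pawl, never press hard on it, and leave the things round about where they stand.

Things in the scene. Friction and masses are not known exactly. Their poses are not given: they have to be found in the camera images.
- lift: Fixed frame of the lift: aluminium base plate 110 (x) x 250 (y) x 10 mm (y from -100 to +150), back plate behind the wheel (x = +26) to 157 mm high, guide column to 258 mm high at x = +26, y = +52. Origin: underside of the base, straight below the drum's axis; -x is its front, +y the jar's side, z up. Stands elsewhere and at another yaw (up to 0.2 rad) each time.
- drum_hub (a point): Point on the axis of the drum, which lies along the lift's x axis 102 mm above the worktop, in the mid-plane of the 12-tooth steel ratchet wheel (80 mm across the tips, 10 mm thick) on the drum's front end. z up.
- pawl_pin (a point): Point on the pin of the pawl, 28 mm above and 68 mm to the -y side of the drum's hub, same plane. The pawl is a steel lever, 10 to 12 mm thick: its nose hooks over the top of the wheel (toward +y), its tail runs 88 mm toward -y, level when seated, and carries the thumb button.
- tail (a point): Point on the tail's upper face at the foot of the button's screw, 75 mm from the pawl pin; moves with the pawl. The button is a black disc 22 mm across on that upright screw. Its flat top is 8 to 28 mm above this point: how far it is screwed out differs each time and is not measured, so feel for it. It does not give when pressed. Nothing within 50 mm of it is higher.
- pawl (a joint): Pawl angle (rad): 0 seated, growing as the tail sinks and the nose rises. From 0.115 (button 8.6 mm down) the nose is clear; at 0.155 (11.6 mm down) is a hard stop. A spring of 2 to 3 N at the button pulls it back to 0 when let go; up to about 4 N of friction adds to it while a loaded tooth bears on the nose. A light part: more than 15 N of pressing is too hard.
- drum (a joint): Drum angle (rad), 0 at the start, growing as it turns back and the platform sinks, 25 mm per rad. Holds at multiples of 0.5236 (a tooth, 13.1 mm of height). With the pawl clear the load turns it by itself, 0.15 to 0.45 rad/s (damped; load varies). Once the pawl is let go it runs on to the next notch and is caught there. It cannot be wound up again.
- platform (a point): Centre of the upper face of the moving wooden platform, 78 x 86 mm, with a spice jar (45 mm across, 106 mm high) fixed on it; slides on the column at the drum's +y side; 90 mm above the worktop at the start. One notch of the ratchet, and only one, brings it level with the stand beside it.
- stand_tall: The tallest of three fixed wooden stands, 70 x 66 mm, 64 mm high. Origin: centre of its underside. One of the three is next to the platform (centres 83 mm apart, toward the lift's +y) and is the one to level with; the other two stand behind the lift, over 130 mm from the platform's centre. Which is where changes.
- stand_mid: The middle of three fixed wooden stands, 70 x 66 mm, 51 mm high. Origin: centre of its underside. One of the three is next to the platform (centres 83 mm apart, toward the lift's +y) and is the one to level with; the other two stand behind the lift, over 130 mm from the platform's centre. Which is where changes.
- stand_low: The lowest of three fixed wooden stands, 70 x 66 mm, 38 mm high. Origin: centre of its underside. One of the three is next to the platform (centres 83 mm apart, toward the lift's +y) and is the one to level with; the other two stand behind the lift, over 130 mm from the platform's centre. Which is where changes.
- spice_jar: Loose red-capped spice jar, 45 mm across, 106 mm high, behind the pawl's tail. Origin: centre of its foot. Bystander.
- sardine_tin: Loose flat tin, 63 x 105 x 27 mm, behind the lift. Origin: centre of its underside. Bystander.
- egg_box: Loose egg box, 106 x 156 x 72 mm, to the right of the lift. Origin: centre of its underside. Bystander.
Things that resemble listed ones, but are neither listed nor needed, are in the scene too. What is shaped like the stand_low but yellow is not meant.

How it is judged:
By the outcome, as a careful person would: the job done as asked, in the order asked, and still so for the second after the job is handed in, with the robot touching nothing.
It also fails if it takes over 54 s, if anything falls off the work surface, if the arm or the gripper's body presses on something with over 40 N, if the wrist force passes 120 N, or if a joint passes its speed limit or range.

### The arm

A 7-joint arm with a two-finger parallel gripper is mounted at the origin on a cart in front of the work surface, level with it; the furniture and walls round the work are solid. World frame = base frame: x ahead of the robot, y to its left, z up, the work surface at z = 0. Lengths are in m, angles in rad, forces in N, time in s.
With the tool pointing down it reaches from about 0.4 to 0.9 m from the base axis. Payload 5.5 kg.
Tool frame: the origin (TCP) lies midway between the tips of the shut fingers; the grasp point (between the pads) lies 19 mm behind it (bot.pinch_z is the distance from the TCP to the grasp point, in m); z points along the fingers, y is the line along which they close (so a half turn about z gives the same grasp; the last joint's range is limited). The gripper opens to 85 mm and grips with 20 to 120 N. Pads are 22 mm wide; open, the fingers measure 114 mm over their backs; the gripper's body (76 mm by 85 mm) begins 54 mm behind the grasp point. The pads swing forward as they close: fully open they stand 13 mm farther back than shut.
Start: joints at [-0.894, 0.501, -0.427, 1.55, 0.221, 1.138, -0.21], TCP at [0.261, 0.595, 0.231] pointing down, gripper open.
Joint ranges: [-2.88, 2.88], [-0.31, 2.03], [-1.54, 1.56], [0.2, 2.42], [-1.41, 4.55], [0.19, 2.02], [-2.57, 2.57]. Speed limits (rad/s): [2.57, 2.57, 3.14, 3.14, 3.14, 3.14, 3.14].

### API

Orientations are given as a unit quaternion [w, x, y, z].
In Python, from workcell import bot, eoat, solver, cams gives the robot as it stands. Calls block until the motion is done:
- bot.move_pose(position, orientation): joint-space move of the TCP to a pose.
- bot.move_straight(position, orientation=None, max_speed=0.15): straight line of the TCP; orientation=None keeps the orientation; max_speed is the mean speed in m/s.
- bot.move_joints(angles): joint-space move.
- eoat.command_gripper(opening, squeeze=None): finger opening in m; squeeze is the grip in N (None keeps the last); returns when the fingers have stopped.
- bot.pause(seconds).
- solver.ik(position, orientation): joint angles nearest the present ones, or None.
- cams.grab_frame(name): name is "scene" or "top" or "wrist"; returns the picture (480x640x3 uint8, red, green, blue); there is no depth.
- cams.get_calibration(name): a dict with "fx", "fy", "cx", "cy" (pixels), "R" (3x3) and "t" (3): a world point X has camera coordinates R X + t. Camera axes: x right, y down, z forward; pixel columns grow to the right and rows downward; lengths in m; the calibration is good to about 2 mm. A picture is of the moment at which its call begins: read the wrist's pose just before it. get_calibration takes no time and is no camera call; for the wrist camera it gives the pose at the moment of the call.
A pose or a line that the arm cannot do raises bot.IKError and nothing moves.
- bot.finish_job(): hands the job in; it is judged then, once.
Readings, each from a call of its own:
- bot.read_clock(): time.
- bot.read_qpos(): joint angles.
- bot.read_qvel(): joint speeds.
- bot.read_joint_torque(): joint torques, N m.
- bot.read_ee_pos(): TCP position.
- bot.read_orientation(): TCP orientation.
- bot.read_wrist_force(): force on the tool from outside, world axes, zero at the start.
- bot.read_wrist_torque(): the same for the moment, N m.
- bot.read_finger_gap(): finger opening in m.
- bot.read_grasp_force(): force on a finger pad.
Only numpy, scipy, OpenCV 4.12 (cv2) and the standard library are available. Lean on these libraries where they do the work, as an engineer would, in place of code of your own. Each camera call takes 0.05 s, during which the arm holds its last target. There are 200 camera calls.

## Working session

There is one attempt and no reset: what is moved stays moved. The work goes in short steps, each a Python script; the robot and the scene stay as the last script left them, time stands still between calls to the robot, and variables do not carry over. Pictures are saved under pics/ and viewed, at most 10 in all, crops included, and the job is handed in when it is done.

```bash
ls; mkdir -p pics; python3 - <<'E'
from workcell import bot, cams
import cv2, numpy as np
np.set_printoptions(precision=4,suppress=True)
for n in ("scene","top"):
    im=cams.grab_frame(n); cv2.imwrite(f"pics/{n}0.png",im[...,::-1]); c=cams.get_calibration(n); print(n,c)
print(bot.read_clock(),bot.read_wrist_force(),bot.read_orientation())
E
```

```text
pics
scene {'fx': 520.2294376942731, 'fy': 520.2294376942731, 'cx': 311.68924131655143, 'cy': 239.79555698606703, 'R': array([[ 0.8138, -0.5811,  0.0026],
       [-0.5123, -0.7197, -0.4686],
       [ 0.2742,  0.38  , -0.8834]]), 't': array([-0.4884,  0.2801,  1.1263])}
top {'fx': 528.0948950491531, 'fy': 528.0948950491531, 'cx': 317.2435685155927, 'cy': 238.51301280650284, 'R': array([[ 0.0119, -0.9999, -0.0011],
       [-0.9829, -0.0115, -0.1838],
       [ 0.1838,  0.0032, -0.983 ]]), 't': array([-0.0524,  0.5513,  1.0726])}
0.1 [-0.3569  0.6793  0.3672] [-0.0002  0.2054  0.9787 -0.0008]
```

View pics/scene0.png

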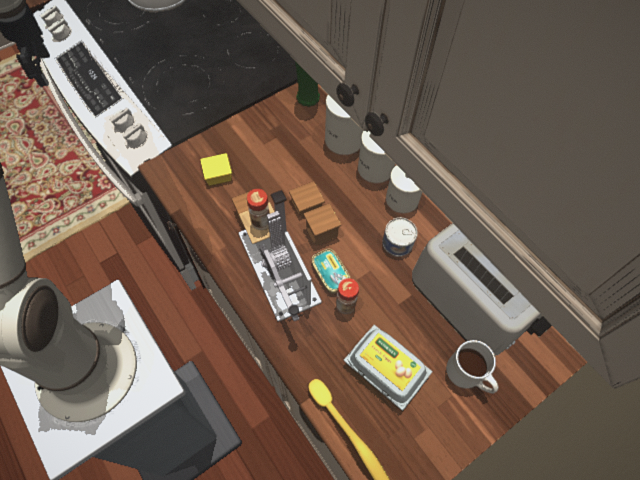

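View pics/top0.png

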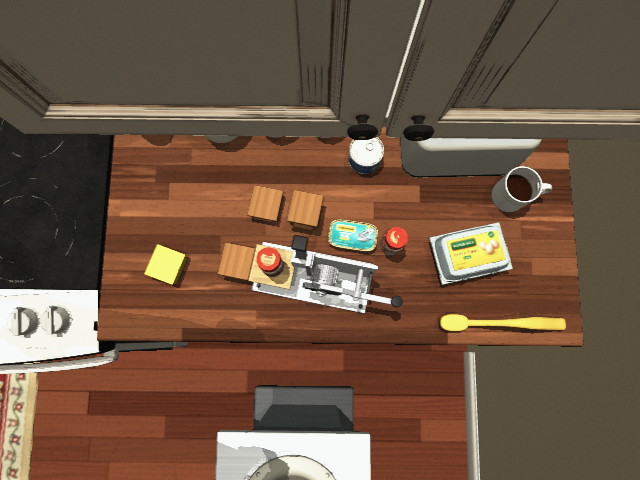

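Scene: the lift is around (275,270), its button near (293,347); the top view shows the lift at (315,280), its button at (397,301), the stand beside it at (236,260) and two rear stands at (265,203) and (305,209). The yellow block at top (166,264) is the decoy. Button candidates are the black disc at top (397,301), the black column cap at (300,243), the cabinet knobs at (363,130)/(418,128), and the yellow spoon. By the description it is the disc on the tail. Next is a close crop to check.

```bash
python3 - <<'E'
import cv2, numpy as np
a=cv2.imread("pics/top0.png")[180:330,210:430]; b=cv2.imread("pics/scene0.png")[170:370,210:370]
a=cv2.resize(a,None,fx=2,fy=2,interpolation=cv2.INTER_CUBIC)
b=cv2.resize(b,None,fx=2,fy=2,interpolation=cv2.INTER_CUBIC)
m=np.zeros((400,760,3),np.uint8); m[:300,:440]=a; m[:400,440:]=b
cv2.imwrite("pics/crop1.png",m)
E
```

```text
(no output)
```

View pics/crop1.png

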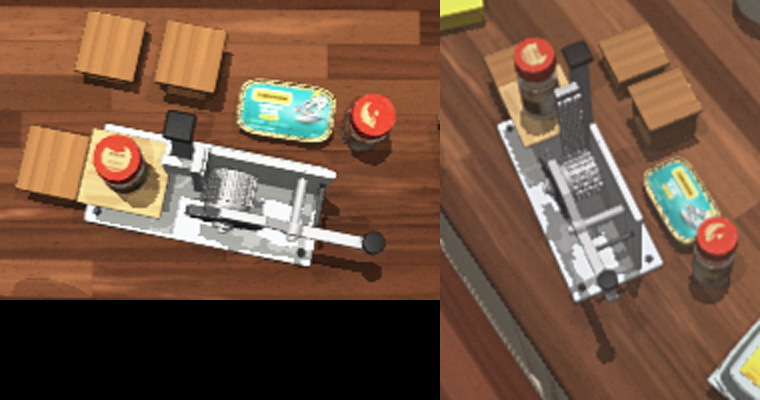

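The crop confirms the black button disc at top px (397,301.5) and scene px (294,310), at the end of the pawl's tail. The stand touching the platform is partly visible at top px (236,260). Now I'll triangulate these points and take a wrist view.

```bash
cat > h.py <<'E'
import numpy as np, cv2
from workcell import bot, eoat, solver, cams
np.set_printoptions(precision=4,suppress=True)
def ray(c,p):
    o=-c["R"].T@c["t"]; d=c["R"].T@np.array([(p[0]-c["cx"])/c["fx"],(p[1]-c["cy"])/c["fy"],1]); return o,d/np.linalg.norm(d)
def plane(c,p,z):
    o,d=ray(c,p); return o+d*(z-o[2])/d[2]
def tri(*cp):
    A=np.zeros((3,3));b=np.zeros(3);R=[ray(c,p) for c,p in cp]
    for o,d in R: M=np.eye(3)-np.outer(d,d);A+=M;b+=M@o
    x=np.linalg.solve(A,b); return x,[round(1e3*np.linalg.norm((np.eye(3)-np.outer(d,d))@(x-o)),1) for o,d in R]
def proj(c,X):
    v=c["R"]@np.asarray(X)+c["t"]; return np.array([c["fx"]*v[0]/v[2]+c["cx"],c["fy"]*v[1]/v[2]+c["cy"]])
E
python3 - <<'E'
from h import *
T=cams.get_calibration("top");S=cams.get_calibration("scene");W=cams.get_calibration("wrist")
t=lambda x,y:(T,(x/2+210,y/2+180)); s=lambda x,y:(S,((x-440)/2+210,y/2+170))
print("cams",-T["R"].T@T["t"],-S["R"].T@S["t"],-W["R"].T@W["t"],W["R"][2])
print("button",tri(t(374,243),s(608,281)))
print("rearL top corner far-left",tri(t(145,22),s(640,27)), "nearR",tri(t(135,82),s(667,70)))
print("rearR",tri(t(226,36),s(682,72)),tri(t(167,21),s(628,0*0+82)),tri(t(212,97),s(700,110)))
print("base corners (z=.01)",*[plane(*t(*p),.01) for p in((87,220),(305,265),(335,175))])
print(tri(t(305,265),s(578,299)),tri(t(87,220),s(500,125)))
print("adj",plane(*t(18,190),.05),plane(*t(33,127),.05),plane(*t(40,190),.05))
im=cams.grab_frame("wrist");cv2.imwrite("pics/w0.png",im[...,::-1])
E
```

```text
cams [ 0.3453 -0.0495  1.1556] [ 0.2322 -0.5102  1.1275] [0.1894 0.6264 0.3725] [ 0.2783 -0.1231 -0.9526]
button (array([ 0.4141, -0.1988,  0.1509]), [np.float64(0.5), np.float64(0.5)])
rearL top corner far-left (array([0.6189, 0.0239, 0.1592]), [np.float64(6.2), np.float64(6.2)]) nearR (array([0.6213, 0.0302, 0.0357]), [np.float64(30.4), np.float64(30.4)])
rearR (array([ 0.6092, -0.0566,  0.1731]), [np.float64(0.9), np.float64(0.9)]) (array([0.6147, 0.0079, 0.0912]), [np.float64(30.0), np.float64(30.0)]) (array([ 0.5995, -0.0561,  0.081 ]), [np.float64(34.1), np.float64(34.1)])
base corners (z=.01) [0.4444 0.0911 0.01  ] [ 0.3988 -0.145   0.01  ] [ 0.4966 -0.1781  0.01  ]
(array([ 0.4015, -0.1468, -0.0047]), [np.float64(2.1), np.float64(2.1)]) (array([0.4465, 0.091 , 0.0067]), [np.float64(1.9), np.float64(1.9)])
adj [0.4716 0.1598 0.05  ] [0.539  0.1469 0.05  ] [0.4718 0.1366 0.05  ]
```

View pics/w0.png

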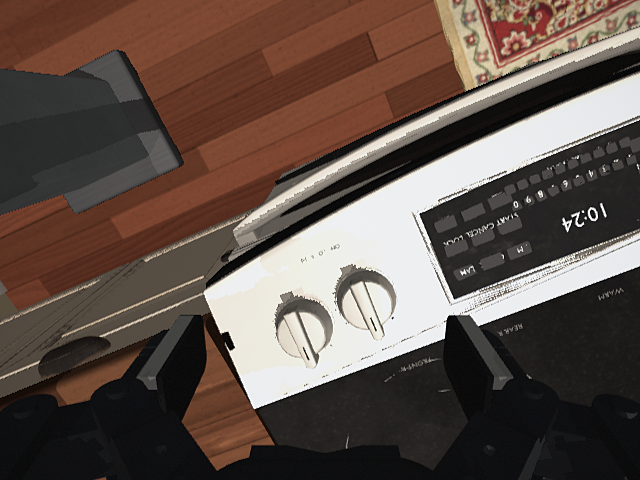

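The wrist view shows only the stove and the fingers at the bottom edge, with image-down pointing toward the TCP. I'll put the camera over the adjacent stand's outer face.

```bash
cat >> h.py <<'E'
from scipy.spatial.transform import Rotation as Rn
YAW=-0.191
def down(xdir):  # tool z down, tool x along xdir
    x=np.array([*xdir,0.]);x/=np.linalg.norm(x);z=np.array([0,0,-1.]);q=Rn.from_matrix(np.c_[x,np.cross(z,x),z]).as_quat();return q[[3,0,1,2]]
yd=np.array([-np.sin(YAW),np.cos(YAW)]); xd=np.array([np.cos(YAW),np.sin(YAW)])
BTN=np.array([.4141,-.1988,.1509]); O=BTN[:2]+.143*yd
def lift(x,y,z): return np.array([*(O+x*xd+y*yd),z])
E
python3 - <<'E'
from h import *
q=down(yd); p=lift(.03,.27,.30); print(p,q,solver.ik(p,q))
bot.move_pose(p,q)
c=cams.get_calibration("wrist"); im=cams.grab_frame("wrist");cv2.imwrite("pics/w1.png",im[...,::-1])
import pickle;pickle.dump(c,open("w1.pkl","wb"))
print(c["fx"],-c["R"].T@c["t"],bot.read_clock(),bot.read_ee_pos(),bot.read_wrist_force())
E
```

```text
[0.522 0.201 0.3  ] [0.     0.7713 0.6365 0.    ] [-0.3323  0.2482 -0.1     1.71    0.0265  1.1847 -0.6302]
413.06408137890253 [0.5356 0.2798 0.4419] 1.9417 [0.5212 0.2029 0.2997] [ 0.0221 -0.5829 -0.2389]
```

View pics/w1.png

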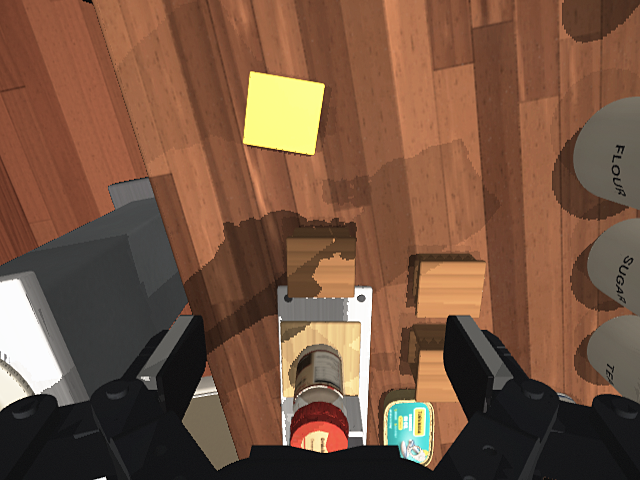

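The wrist view shows the adjacent stand's top at about cols 287–355, rows 238–297, with its outer face as a thin dark band at rows 228–238. The rear stands are at (450,285) and (445,375). I'll zoom in to measure the face edges.

```bash
python3 - <<'E'
import cv2, numpy as np
i=cv2.imread("pics/w1.png"); i=cv2.convertScaleAbs(i,alpha=1.6,beta=15)
m=np.zeros((600,800,3),np.uint8)
f=lambda a:cv2.resize(a,None,fx=5,fy=5,interpolation=cv2.INTER_NEAREST)
m[:500,:400]=f(i[215:315,282:362])   # x=282+u/5,y=215+v/5
m[:600,400:]=cv2.resize(i[245:415,400:490],(400,600),interpolation=cv2.INTER_NEAREST) # x=400+(u-400)*.225,y=245+v*.2833
cv2.imwrite("pics/z1.png",m)
E
```

```text
(no output)
```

View pics/z1.png

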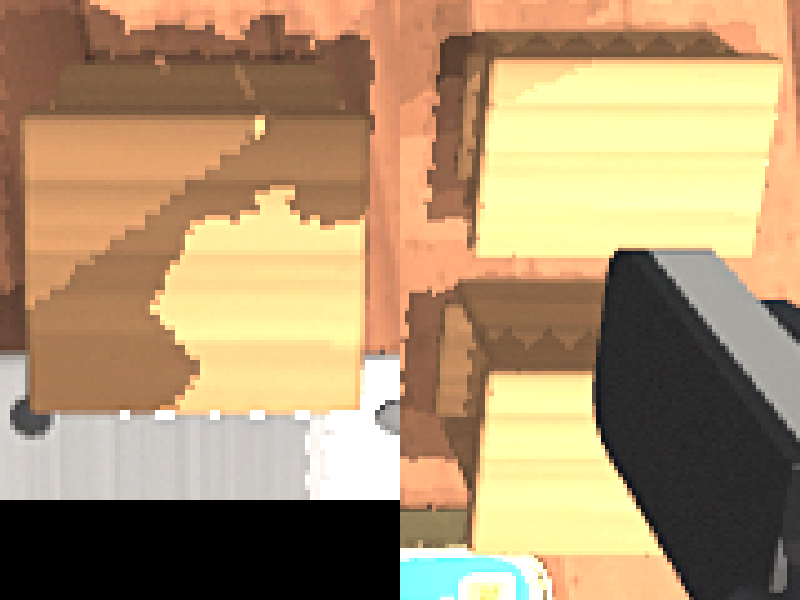

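```bash
python3 - <<'E'
from h import *
import pickle;c=pickle.load(open("w1.pkl","rb"))
a=lambda u,v:(282+u/5,215+v/5); b=lambda u,v:(400+(u-400)*.225,245+v*.2833)
inv=lambda P:((P[:2]-O)@xd,(P[:2]-O)@yd)
for n,q in (("adj",[a(23,115),a(368,115),a(362,412),a(30,412)]),("rearL",[b(490,58),b(781,60),b(753,257),b(476,257)])):
    for h in (.038,.051,.064):
        P=[plane(c,p,h) for p in q]; print(n,h,[round(1e3*np.linalg.norm(P[i]-P[i-1]),1) for i in range(4)],np.mean([inv(p) for p in P],0))
def face(tp,bt):
    B=[inv(plane(c,p,0))[1] for p in bt]; yb=np.mean(B)
    hs=[]
    for p in tp:
        for h in np.arange(.02,.09,.0005):
            if inv(plane(c,p,h))[1]<=yb: hs.append(h);break
    return B,hs
print("adj",face([a(60,115),a(330,115)],[a(65,65),a(330,65)]))
print("rearL",face([b(520,58),b(740,59)],[b(505,32),b(715,32)]))
print("rearR",face([b(500,371),b(590,371)],[b(465,282),b(600,282)]))
print("adj corner bottoms",[inv(plane(c,a(*p),0)) for p in((60,65),(335,65))],"top corners at .038/.051/.064",[[inv(plane(c,a(*p),h)) for p in((23,115),(368,115))] for h in(.038,.051,.064)])
E
```

```text
adj 0.038 [np.float64(67.0), np.float64(70.8), np.float64(66.9), np.float64(71.4)] [0.0251 0.189 ]
adj 0.051 [np.float64(64.8), np.float64(68.5), np.float64(64.8), np.float64(69.1)] [0.0252 0.1941]
adj 0.064 [np.float64(62.6), np.float64(66.2), np.float64(62.6), np.float64(66.8)] [0.0253 0.1993]
rearL 0.038 [np.float64(65.8), np.float64(68.4), np.float64(65.1), np.float64(68.0)] [0.1633 0.1643]
rearL 0.051 [np.float64(63.7), np.float64(66.2), np.float64(63.0), np.float64(65.9)] [0.159  0.1703]
rearL 0.064 [np.float64(61.5), np.float64(64.0), np.float64(60.9), np.float64(63.7)] [0.1547 0.1763]
adj ([np.float64(0.22198981300079781), np.float64(0.22224182705712614)], [np.float64(0.02), np.float64(0.02)])
rearL ([np.float64(0.1918080774213606), np.float64(0.19204218047128516)], [np.float64(0.02), np.float64(0.02)])
rearR ([np.float64(0.10139192132824348), np.float64(0.10156133941908446)], [np.float64(0.02), np.float64(0.02)])
adj corner bottoms [(np.float64(-0.005551465414971833), np.float64(0.2219850571432322)), (np.float64(0.055684066403273016), np.float64(0.2222465811641144))] top corners at .038/.051/.064 [[(np.float64(-0.010418082988976021), np.float64(0.22228394648616087)), (np.float64(0.06034050814907393), np.float64(0.22258867088883477))], [(np.float64(-0.009168228205065389), np.float64(0.2263933403914525)), (np.float64(0.05931311961482275), np.float64(0.22668825776435508))], [(np.float64(-0.007918373421154687), np.float64(0.23050273429674412)), (np.float64(0.05828573108057157), np.float64(0.23078784463987534))]]
```

```bash
python3 - <<'E'
from h import *
import pickle;c=pickle.load(open("w1.pkl","rb"))
a=lambda u,v:(282+u/5,215+v/5); b=lambda u,v:(400+(u-400)*.225,245+v*.2833)
Y=lambda p,h:(plane(c,p,h)[:2]-O)@yd
for n,tp,bt in (("adj",a(200,115),a(200,65)),("rearL",b(600,58),b(600,32)),("rearR",b(545,371),b(545,282))):
    y0,y1=Y(tp,0),Y(tp,.1); print(n,"h=",.1*(Y(bt,0)-y0)/(y1-y0), "per zoom px mm",1e3*.1*(Y((bt[0],bt[1]-1),0)-Y(bt,0))/(y1-y0))
# side face of rear stands (front face, toward -x): top vs bottom x
X=lambda p,h:(plane(c,p,h)[:2]-O)@xd
for n,tp,bt in (("rearL",b(485,130),b(460,130)),("rearR",b(487,400),b(440,400))):
    x0,x1=X(tp,0),X(tp,.1); print(n,"side h=",.1*(X(bt,0)-x0)/(x1-x0))
# platform centre with h=.09: bright wood corners
print("platform front/left edge", [((P:=plane(c,p,.09))[:2]-O)@np.c_[xd,yd] for p in((281,321),(361,321))])
E
```

```text
adj h= 0.03697981644874658 per zoom px mm 3.666889184279352
rearL h= 0.02363041316709246 per zoom px mm 3.1872034477458095
rearR h= 0.054254907855272545 per zoom px mm 2.1052581874802416
rearL side h= 0.026203481375239302
rearR side h= 0.04886855667188489
platform front/left edge [array([-0.0128,  0.1556]), array([0.0636, 0.1559])]
```

The stands' lower bodies are set in about 4.5 mm under the top slab: the base reads 61 mm wide against 70 mm. That explains a constant −13 mm bias in the face heights. Corrected, the heights are rear-left 38, adjacent 51 and rear-right 64. The 83 mm spacing also fits only 51, since the platform centre is at y≈112.6 and the stand at 194–195. So this is stand_mid, and the platform must sink 3 notches. Next I'll approach the button and feel for its top.

```bash
cat >> h.py <<'E'
def fz(n=6):
    v=[]
    for _ in range(n): v.append(bot.read_wrist_force()[2]); bot.pause(.01)
    return np.mean(v),np.std(v)
def cap():  # red cap centroid of platform jar in scene image
    im=cams.grab_frame("scene")[170:250,225:300].astype(int)
    w=np.clip(im[...,0]-np.maximum(im[...,1],im[...,2])-50,0,80).astype(float)
    yy,xx=np.mgrid[170:250,225:300]; return (w*xx).sum()/w.sum(),(w*yy).sum()/w.sum(),w.sum()/80
E
python3 - <<'E'
from h import *
eoat.command_gripper(0.0)
bot.move_straight([.50,.10,.33],max_speed=.3)
q=down(-xd)
bot.move_pose([BTN[0],BTN[1],.25],q)
bot.move_straight([BTN[0],BTN[1],.170],max_speed=.08); bot.pause(.3)
f0,s=fz(20); print("f0",f0,s,bot.read_clock(),bot.read_ee_pos(), cap())
z=.168
while z>.140:
    bot.move_straight([BTN[0],BTN[1],z],max_speed=.02); bot.pause(.05); f,_=fz()
    if abs(f-f0)>.6: print(z,f-f0,bot.read_ee_pos())
    if f-f0>1.2: break
    z-=.001
np.save("f0.npy",f0)
print(bot.read_clock(),z,f-f0,bot.read_ee_pos(),cap())
im=cams.grab_frame("scene");cv2.imwrite("pics/s2.png",cv2.resize(im[150:380,180:400,::-1],None,fx=2.5,fy=2.5))
E
```

```text
f0 -0.2023745291060338 0.5078465725408009 6.7667 [ 0.4141 -0.1988  0.1701] (np.float64(nan), np.float64(nan), np.float64(0.0))
0.16 2.099128009302666 [ 0.4143 -0.1989  0.1602]
9.9667 0.16 2.099128009302666 [ 0.4143 -0.1989  0.1602] (np.float64(297.3333333333333), np.float64(170.0), np.float64(0.075))h.py:28: RuntimeWarning: invalid value encountered in scalar divide
  yy,xx=np.mgrid[170:250,225:300]; return (w*xx).sum()/w.sum(),(w*yy).sum()/w.sum(),w.sum()/80
```

View pics/s2.png

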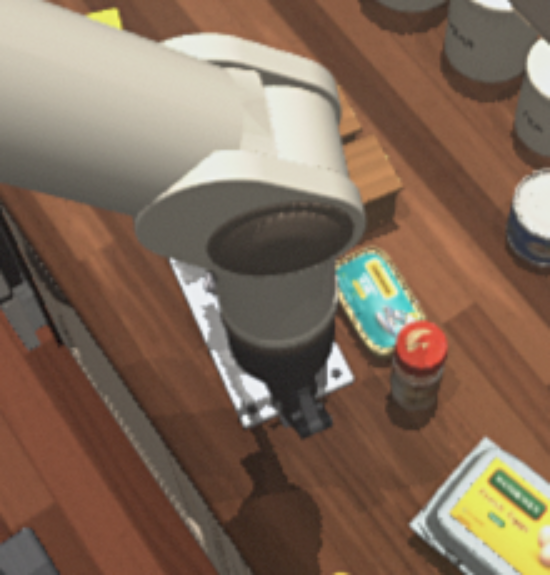

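The arm hides the lift in the scene view at (250,230), so I'll check the platform jar's cap in the top view and confirm the contact.

```bash
cat >> h.py <<'E'
def cap(im=None,x0=240,x1=300,y0=235,y1=285):
    im=(cams.grab_frame("top") if im is None else im)[y0:y1,x0:x1].astype(int)
    w=np.clip(im[...,0]-np.maximum(im[...,1],im[...,2])-60,0,60).astype(float)
    yy,xx=np.mgrid[y0:y1,x0:x1]; s=w.sum()+1e-9; return np.array([(w*xx).sum()/s,(w*yy).sum()/s,s/60])
E
python3 - <<'E'
from h import *
f0=float(np.load("f0.npy")); T=cams.get_calibration("top");S=cams.get_calibration("scene")
print("initial",cap(cv2.imread("pics/top0.png")[...,::-1])); im=cams.grab_frame("top");cv2.imwrite("pics/t2.png",im[...,::-1]);print("now",cap(im))
J=lift(.026,.1126,0)
print("pred",[proj(T,J+[0,0,.196-.0131*k]) for k in range(5)])
print("button at .16: top ray",plane(T,(397,301.5),.16),"scene ray",plane(S,(294,310.5),.16))
for _ in range(3): print(fz(10)[0]-f0, bot.read_ee_pos())
E
```

```text
initial [265.8418 258.2429 324.2833]
now [266.3048 258.1177 317.1   ]
pred [array([266.0483, 257.5065]), array([266.7265, 258.5517]), array([267.3873, 259.5699]), array([268.0311, 260.5621]), array([268.6588, 261.5293])]
button at .16: top ray [ 0.413  -0.1973  0.16  ] scene ray [ 0.4129 -0.2018  0.16  ]
2.882158048857334 [ 0.4142 -0.1989  0.1601]
2.74640304179699 [ 0.4142 -0.1989  0.1601]
2.9057162394612748 [ 0.4143 -0.1989  0.1601]
```

View pics/t2.png

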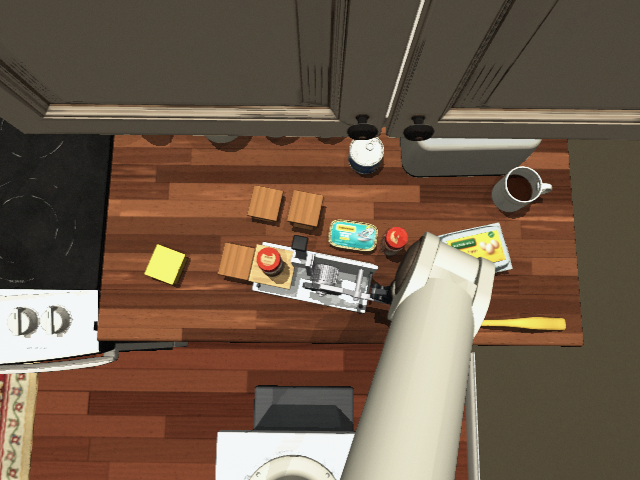

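The top view keeps the platform jar's cap visible at (269,260), and each notch should move it about 1.2 px. Contact is firm at z≈0.1605 with 2.9 N. Now I'll take one notch at a time: ease down, hold briefly, let go and check.

```bash
cat > notch.py <<'E'
from h import *
def press(ztop,depth,hold,steps,f0):
    xy=[BTN[0],BTN[1]]
    log=[]
    for d in steps:
        bot.move_straight([*xy,ztop-d],max_speed=.02); f=fz(3)[0]-f0; log.append((d,round(f,1),round(bot.read_ee_pos()[2],4)))
        if f>11: bot.move_straight([*xy,ztop+.004],max_speed=.05); print("too hard",log); return
    bot.move_straight([*xy,ztop-depth],max_speed=.03); t=bot.read_clock(); f=fz(3)[0]-f0; z=bot.read_ee_pos()[2]
    while bot.read_clock()-t<hold: bot.pause(.02)
    f2=bot.read_wrist_force()[2]-f0
    bot.move_straight([*xy,ztop+.004],max_speed=.08); print(log,"held",round(f,1),round(z,4),round(f2,1),"down for",bot.read_clock()-t)
E
python3 - <<'E'
from notch import *
f0=float(np.load("f0.npy")); c0=np.mean([cap() for _ in range(4)],0); np.save("c0.npy",c0)
press(.1605,.0101,.45,[.003,.006,.0075],f0)
for k in range(6): print(bot.read_clock(),cap()-c0); bot.pause(.45)
E
```

```text
[(0.003, np.float64(5.0), np.float64(0.1578)), (0.006, np.float64(6.0), np.float64(0.1549)), (0.0075, np.float64(6.4), np.float64(0.1535))] held 3.7 0.1505 4.3 down for 0.7833000000000006
12.5 [0.1912 0.5655 0.525 ]
13.0 [ 0.3696  0.7831 -3.8917]
13.5 [ 0.5738  0.9743 -6.4083]
14.0 [ 0.5465  0.9855 -6.3417]
14.5 [ 0.5233  0.9918 -5.9583]
15.0 [ 0.5508  0.9827 -6.075 ]
```

One notch dropped as predicted. Repeating it, with a check after each notch.

```bash
python3 - <<'E'
from notch import *
f0=float(np.load("f0.npy")); c0=np.load("c0.npy")
for n in (2,3):
    press(.1605,.0101,.45,[.004,.0075],f0); bot.pause(2)
    d=np.mean([cap() for _ in range(4)],0)-c0; print(n,bot.read_clock(),d)
    if abs(d[1]-n*1.0)>.35: print("unexpected"); break
E
```

```text
[(0.004, np.float64(5.1), np.float64(0.1569)), (0.0075, np.float64(5.8), np.float64(0.1535))] held 4.0 0.1506 3.4 down for 0.7833000000000006
2 19.6583 [  1.1461   1.9423 -14.0208]
[(0.004, np.float64(5.3), np.float64(0.1569)), (0.0075, np.float64(5.6), np.float64(0.1535))] held 3.9 0.1506 3.8 down for 0.7834000000000003
3 23.8167 [  1.6824   2.8561 -21.7708]
```

Three notches are down. I'll retreat and look at the level with the wrist camera before handing in.

```bash
python3 - <<'E'
from h import *
bot.move_straight([BTN[0],BTN[1],.33],max_speed=.2)
bot.move_pose([.50,.10,.34],down(yd)); bot.move_pose(lift(.03,.27,.30),down(yd)); bot.pause(.2)
c=cams.get_calibration("wrist"); im=cams.grab_frame("wrist")
import pickle;pickle.dump(c,open("w3.pkl","wb")); cv2.imwrite("pics/w3full.png",im[...,::-1])
i=cv2.convertScaleAbs(im[215:335,265:385,::-1],alpha=1.4,beta=10); cv2.imwrite("pics/w3.png",cv2.resize(i,None,fx=5,fy=5,interpolation=cv2.INTER_NEAREST))
print(bot.read_clock())
E
```

```text
27.4833
```

View pics/w3.png

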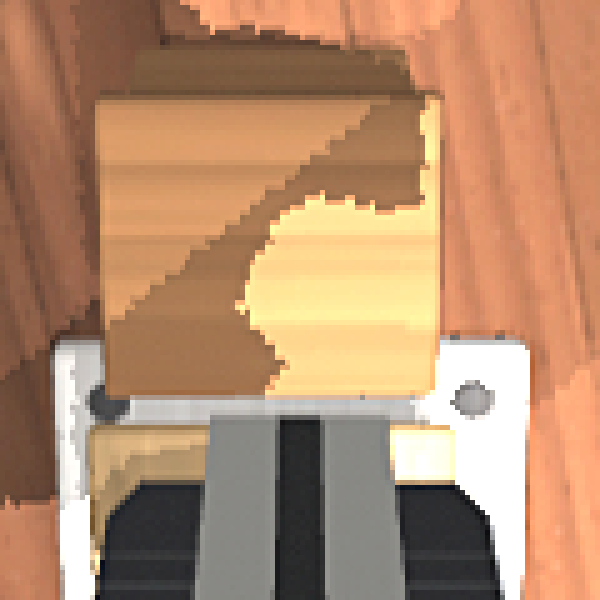

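The view shows the stand's near edge at crop row 395 (cols 106–437) and the platform edge at row 427 (cols 90–456). I'll compare both against the known widths and the 7 mm gap.

```bash
python3 - <<'E'
from h import *
import pickle;c=pickle.load(open("w3.pkl","rb"))
a=lambda u,v:(265+u/5,215+v/5)
for h in (.038,.051,.064):
    s=[plane(c,a(*p),h) for p in((106,395),(437,395))]; f=[plane(c,a(*p),h) for p in((97,97),(440,97))]; p=[plane(c,a(*q),h) for q in((90,427),(456,427))]
    w=lambda P:np.linalg.norm(P[1]-P[0])*1e3
    print(h,"stand70",w(s),w(f),"plat78",w(p),"ratio p/s (1.114)",w(p)/w(s),"gap(7)",1e3*((np.mean(s,0)-np.mean(p,0))[:2]@yd),"len66",1e3*((np.mean(f,0)-np.mean(s,0))[:2]@yd), "stand centre y - column base",[(np.mean(p,0)[:2]-O)@yd])
E
```

```text
0.038 stand70 71.1204225224994 70.31531794306696 plat78 79.04923275305956 ratio p/s (1.114) 1.1114842959214961 gap(7) 7.57750441676855 len66 66.97220133168435 stand centre y - column base [np.float64(0.14808107839496154)]
0.051 stand70 68.83645707947719 68.05720767598747 plat78 76.51064103071302 ratio p/s (1.114) 1.1114842959214966 gap(7) 7.334159993065581 len66 64.8214521086141 stand centre y - column base [np.float64(0.1544629127318765)]
0.064 stand70 66.55249163645503 65.799097408908 plat78 73.9720493083665 ratio p/s (1.114) 1.1114842959214963 gap(7) 7.090815569362653 len66 62.670702885543854 stand centre y - column base [np.float64(0.16084474706879145)]
```

Platform and stand come out at the same height: the width ratio is 1.111 against 1.114 expected, where one notch off would shift it by about 3.5%. The gap and the platform edge position agree too.

```bash
python3 -c "
from workcell import bot
print(bot.finish_job(),bot.read_clock())"
```

```text
the job is handed in; nothing more can be done
the job is handed in; nothing more can be done
```

The platform was let down three notches, held by the pawl level with the 51 mm stand next to it, with presses of about 6 N at most, and the job is handed in at about 27.5 s (no verdict was shown).

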